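# Lock the label-roll spindle with its push-on retaining clip

### The job

A new roll is in the label-roll stand. Push the pulled-out spindle fully home by its black knob, then take the orange retaining clip by its tab and press it from above, jaws down, into the groove near the spindle's brass end until it snaps fully home; do not force the clip, find the groove by feel with light pressure, and leave the clip on. Leave the mug, stapler and highlighter where they are.

Things in the scene. Friction and masses are not known exactly. Their poses are not given: they have to be found in the camera images.
- stand: Dark grey label-roll stand, fixed. Base 150 x 100 x 10 mm, two cheeks 6 mm thick with rounded tops 79 mm high, inner faces 62 mm apart; white roll between, its top 98 mm high. Origin: centre of the underside. x: away from the tear bar (steel-edged strip on the base's front); y: along the spindle, from black knob to brass end; z up. Spindle axis: along y, 62 mm above the origin.
- boss_face (a point): Point on the spindle's axis in the outer face of the bearing boss, a dark round boss of radius 15.5 mm that stands 18 mm out from the cheek on the brass-end side; 55 mm along y and 62 mm above the stand's origin. Axes as the stand's.
- spindle (a joint): How far the spindle (24 mm thick) is pulled out toward the knob, in m: 0 is home (knob against the cheek), 0.048 the most. It slides stiffly (about 3 N) and stays where it is left. While it is out the groove is hidden inside the stand.
- knob_face (a point): Centre of the outer face of the spindle's round black knob (radius 17 mm, 12 mm thick); push it along the stand's +y. With the spindle home it lies 49 mm from the stand's origin along -y. Axes as the stand's.
- collar (a point): Point fixed to the stand, on the spindle's axis, 20.5 mm outside the boss face. With the spindle home this lies in the brass end sleeve (radius 12 mm), in the collar outside its steel groove (11.5 mm wide, radius 8 mm). The groove's middle is 1.5 to 13.5 mm from here toward the boss: the sleeve is set differently for each roll width. It does not shift in use. Axes as the stand's.
- clip: Orange push-on retaining clip, 10 mm thick, 58 mm high, 27 mm wide, about 40 g, standing loose and upright on its two jaw tips. Origin: centre of the underside. x: across the jaws; y: its thickness (along the shaft when fitted); z up. Either way round fits. The sprung jaws, 10 mm apart at their round 5 mm tips, spread over the groove and snap home under about 6 to 9 N.
- clip_tab (a point): Middle of the clip's grip tab, 43 mm above the underside; the tab is 18 mm wide (clip's x), 10 mm thick (clip's y) and reaches from 27 to 58 mm above the underside. Axes as the clip's.
- clip_bore (a point): Centre of the clip's bore, 9 mm above its underside; on the spindle's axis when the clip is fully home. With the jaw tips resting lightly on the groove it is about 13.5 mm above the axis; on the brass beside the groove about 5 mm higher, and there the clip cannot go on and is spoilt by a push of about 25 N; up to 18 N is safe. Axes as the clip's.
- mug: White mug, 95 mm high, 92 mm across without its handle, beyond the work on the brass-end side. Origin: centre of the underside. Leave alone.
- stapler: Red and black stapler, 148 x 37 x 40 mm, on the knob side of the stand. Origin: centre of the underside. Leave alone.
- highlighter: Yellow highlighter, 118 x 16 x 18 mm, beyond the stand on the knob side. Origin: centre of the underside. Leave alone.

How it is judged (in metres and radians):
On the way, in this order (a step that is already met when the one before it is completed fails the run):
1. the spindle is pushed home to its stop (value of joint spindle below 0.003 m), for 0.2 s.
2. the clip is snapped fully home in the groove, with the spindle still home (z of clip_bore in the frame of boss_face between -0.002 and 0.002 m and x of clip_bore in the frame of boss_face between -0.002 and 0.002 m and value of joint spindle below 0.004 m), for 0.2 s.
At the end, for the whole second after the job is handed in: Spindle within 4 mm of home; the clip released on it in the groove: its bore within 2 mm of the spindle's axis, 5 to 21 mm outside the boss face, its thickness along the spindle within 0.12 rad, at rest (all of step 2 and y of clip_bore in the frame of boss_face between 0.005 and 0.021 m and angle between the y axis of clip and the y axis of stand, either way round below 0.12 rad and linear speed of clip below 0.02 m/s); the robot touches nothing.
It fails at once if the clip is forced: its contact forces on stand and spindle add up to more than 60 N (a push of about 25 N) (contact force between clip and stand above 60 N).
It fails at once if the mug is knocked away (more than 25 mm) (distance of mug from where it was at the start of the episode above 0.025 m).
It fails at once if the stapler is knocked away (more than 25 mm) (distance of stapler from where it was at the start of the episode above 0.025 m).
It fails at once if the highlighter is knocked away (more than 25 mm) (distance of highlighter from where it was at the start of the episode above 0.025 m).
It also fails if it takes over 58 s, if anything falls off the work surface, if the arm or the gripper's body presses on something with over 40 N, if the wrist force passes 120 N, or if a joint passes its speed limit or range.

### The arm

A 7-joint arm with a two-finger parallel gripper is mounted at the origin on a cart in front of the work surface, level with it; the furniture and walls round the work are solid. World frame = base frame: x ahead of the robot, y to its left, z up, the work surface at z = 0. Lengths are in mm, angles in rad, forces in N, time in s.
With the tool pointing down it reaches from about 400 to 900 mm from the base axis. Payload 5.5 kg.
Tool frame: the origin (TCP) lies on the mounting face of the last link; the fingertips stand 178 mm ahead of it and the grasp point (between the pads) lies 159 mm ahead of it (robot.tip_extent is the distance from the TCP to the fingertips, in mm); z points along the fingers, y is the line along which they close (so a half turn about z gives the same grasp; the last joint's range is limited). The gripper opens to 92 mm and grips with 3 to 60 N. Pads are 19 mm wide; open, the fingers measure 130 mm over their backs; the gripper's body (75 mm by 190 mm) begins 47 mm behind the grasp point.
Start: joints at [-0.983, 0.501, -0.427, 1.55, 0.221, 1.138, -0.21], TCP at [207.395, 616.022, 404.729] pointing down, gripper open.
Joint ranges: [-2.88, 2.88], [-0.31, 2.03], [-1.54, 1.56], [0.2, 2.42], [-1.41, 4.55], [0.19, 2.02], [-2.57, 2.57]. Speed limits (rad/s): [2.57, 2.57, 3.14, 3.14, 3.14, 3.14, 3.14].

### API

Orientations are given as a unit quaternion [x, y, z, w].
In Python, from workcell import readout, eyes, robot gives the robot as it stands.
- The arm moves only by the shell command python3 -m handwheel 'ROWS' [OPENING]. ROWS is JSON, a list of rows, each a list of 6 numbers: the shift along the world's x, y, z in mm, then the turn, a rotation vector about the world's x, y, z in degrees. In form: [[tx, ty, tz, rx, ry, rz], ...]. A call has 1 to 20 rows; each row is the pose to reach, as a shift and turn from the pose commanded when the call began; what a row does not reach only later rows make up. A row lasts 1/8 s, in which the tool goes at most 62.5 mm and 10.7 degrees, less where a joint would pass 70% of its speed; a pose out of reach is approached as far as the arm can. A call with a gripper value outside its range is refused whole. OPENING is the opening, from -1 (shut) to 1 (fully open), set as the call begins (- or left out, the last holds). The fingers move at their own pace and stop on an object; the grip force is fixed at half the most. Time passes only in rows, so rows that repeat a pose let the fingers close. It gives the time, the measured TCP pose, the force, the opening and the grip force at its end, in the units of the state.
- readout.read_state(): the state, without advancing time (a new reading comes with each control period).
- eyes.grab_frame(name): name is "scene" or "top" or "wrist"; returns a dict with "frame" (420x560x3 uint8, red, green, blue), "K" (3x3 intrinsics, pixels), "origin" and "rotation" of the camera in the world; the wrist camera has in their place "T_tool_cam" (4x4, takes a point from camera to tool coordinates, whose origin is the TCP and whose axes are the flange's). Camera axes: x right, y down, z forward; pixel columns grow to the right and rows downward; lengths in mm; the calibration is good to about 2 mm. A picture is of the moment at which its call begins: read the wrist's pose just before it. There is no depth.
- robot.job_done(): hands the job in; it is judged then, once.
The state is a dict: "t": time; "joint_positions": joint angles; "dq": joint speeds; "tau": joint torques, N m; "tool_pos": TCP position; "orientation": TCP orientation; "force": force on the tool from outside, world axes, zero at the start; "moment": the same for the moment, N m; "grip_width": finger opening in mm; "finger_force": force on a finger pad.
Only numpy, scipy, OpenCV 4.12 (cv2) and the standard library are available. Lean on these libraries where they do the work, as an engineer would, in place of code of your own. Each camera call takes 0.05 s, during which the arm holds its last target. There are 200 camera calls.

## Working session

There is one attempt and no reset: what is moved stays moved. The work goes in short steps, Python scripts to look and compute and a shell command to move; the robot and the scene stay as the last step left them, time stands still between calls to the robot, and variables do not carry over. Pictures are saved under pics/ and viewed, at most 10 in all, crops included, and the job is handed in when it is done.

```bash
mkdir -p pics; ls
python3 - <<'E'
from workcell import readout, eyes, robot
import cv2
s=readout.read_state();print(s)
for n in("scene","top"):
    f=eyes.grab_frame(n);cv2.imwrite(f"pics/{n}0.png",f["frame"][...,::-1]);print(n,f["K"],f["origin"],f["rotation"])
E
```

```text
pics
{'t': 0.0, 'joint_positions': array([-0.98280028,  0.50187678, -0.42677705,  1.55147474,  0.22080411,
        1.13830576, -0.21027413]), 'dq': array([ 0.00127668,  0.00012774,  0.00100853,  0.00099623,  0.00133729,
        0.00149644, -0.00076218]), 'tau': array([-6.81562178e-04, -5.66602314e+01, -5.81542343e+00, -2.79111099e+01,
       -6.83738454e-02,  3.09676328e-02,  1.84134287e-04]), 'tool_pos': array([207.36908344, 615.64891738, 403.6483277 ]), 'orientation': array([ 1.61648070e-01,  9.86847959e-01, -9.84901317e-04, -1.91461459e-04]), 'force': array([0.12996567, 0.79205602, 0.75141972]), 'moment': array([ 0.03757078,  0.01647403, -0.03658052]), 'finger_force': 0.0, 'grip_width': 91.90073901190502}
scene [[398.09246093   0.         278.80165933]
 [  0.         398.09246093 213.39412674]
 [  0.           0.           1.        ]] [  55.52808209 -516.98606804  715.40846247] [ 0.83438017 -0.37715526  0.15664555 -0.37016998]
top [[454.72826173   0.         282.70236812]
 [  0.         454.72826173 209.95235007]
 [  0.           0.           1.        ]] [ 456.63055566  -56.89057347 1068.93272736] [ 0.70684388 -0.70540032  0.04227884 -0.03153746]
```

View pics/scene0.png

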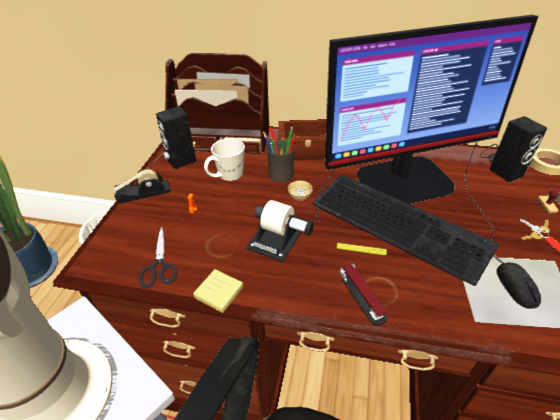

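View pics/top0.png

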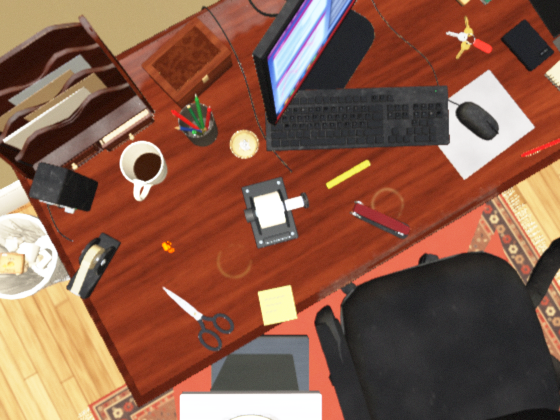

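The scene view shows the stand at about (278,232) with its spindle pulled out right to (308,227) and the clip at (193,203). In the top view the stand is at (271,212), the clip at (168,246), the mug at (143,165), the stapler at (381,218) and the highlighter at (348,174).

```bash
cat > h.py <<'E'
import numpy as np, cv2
from scipy.spatial.transform import Rotation as R
from workcell import readout, eyes, robot
def cam(n):
    s=readout.read_state(); f=eyes.grab_frame(n)
    if n=="wrist":
        T=f["T_tool_cam"]; Rt=R.from_quat(s["orientation"]).as_matrix()
        o=s["tool_pos"]+Rt@T[:3,3]; M=Rt@T[:3,:3]
    else: o=np.array(f["origin"]); M=R.from_quat(f["rotation"]).as_matrix()
    return f["frame"],f["K"],o,M
def ray(c,px):
    d=c[3]@np.linalg.solve(c[1],[px[0],px[1],1.]); return c[2],d/np.linalg.norm(d)
def onz(c,px,z):
    o,d=ray(c,px); return o+d*(z-o[2])/d[2]
def two(c1,p1,c2,p2):
    o1,d1=ray(c1,p1);o2,d2=ray(c2,p2)
    t=np.linalg.lstsq(np.c_[d1,-d2],o2-o1,rcond=None)[0]
    a=o1+d1*t[0];b=o2+d2*t[1]; return (a+b)/2,np.linalg.norm(a-b)
def proj(c,P):
    q=c[1]@(c[3].T@(np.asarray(P,float)-c[2])); return q[:2]/q[2]
def orange(im):
    h=cv2.cvtColor(im,cv2.COLOR_RGB2HSV); return cv2.inRange(h,(7,200,200),(19,255,255))
E
python3 - <<'E'
from h import *
a=cam("top");b=cam("scene")
A=cv2.resize(a[0][165:265,140:320],None,fx=4.4,fy=4.4,interpolation=cv2.INTER_CUBIC)
B=cv2.resize(b[0][180:270,180:330],None,fx=5.2,fy=5.2,interpolation=cv2.INTER_CUBIC)
cv2.imwrite("pics/a1.png",A[...,::-1]);cv2.imwrite("pics/b1.png",B[...,::-1])
for n,c in(("top",a),("scene",b)):
    m=orange(c[0]);k,l,st,ce=cv2.connectedComponentsWithStats(m)
    print(n,[(st[i].tolist(),ce[i].round(1)) for i in range(1,k) if st[i][4]>8])
E
```

```text
top [([162, 241, 13, 12, 70], array([168.4, 246.9]))]
scene [([188, 193, 9, 21, 92], array([191. , 203.8]))]
```

View pics/a1.png

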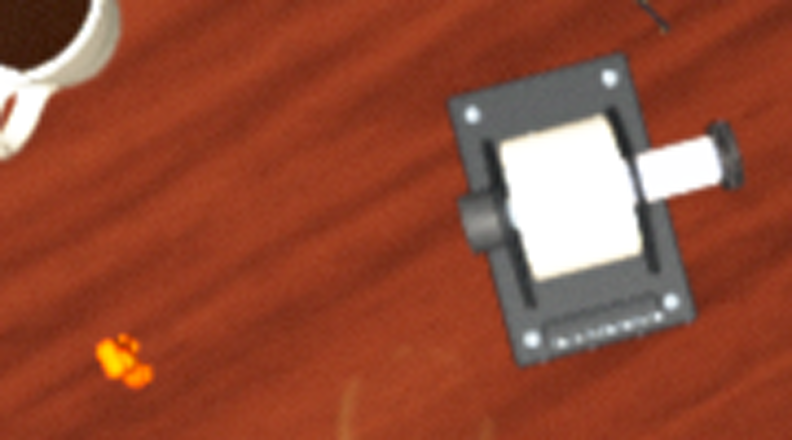

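View pics/b1.png

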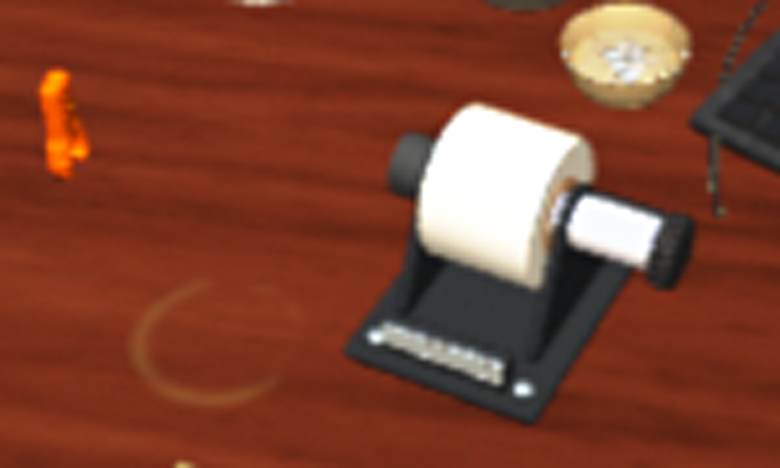

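The top crop shows the stand base with corners at crop (450,100), (625,55), (693,318) and (520,365), the knob face at about (738,155) and the boss at (465,222). The clip at (122,360) stands upright and is seen slightly obliquely.

Run:
```python
from h import *
a=cam("top");b=cam("scene")
cr=[(450,100),(625,55),(693,318),(520,365)]
P=np.array([onz(a,(140+(u+.5)/4.4-.5,165+(v+.5)/4.4-.5),10) for u,v in cr])
print(P.round(1));c=P.mean(0)
x=(P[0]+P[1]-P[2]-P[3])/2;y=(P[0]+P[3]-P[1]-P[2])/2
print("ctr",c,"lens",np.linalg.norm(x),np.linalg.norm(y),"yaw",np.degrees(np.arctan2(x[1],x[0])),np.degrees(np.arctan2(-y[0],y[1])))
# scene corners: left front(347,352), right front (533,420)
for u,v in[(347,352),(533,420)]: print("sc",onz(b,(180+(u+.5)/5.2-.5,180+(v+.5)/5.2-.5),10).round(1))
print("knobface top",onz(a,(140+738/4.4,165+152/4.4),62).round(1))
p,g=two(a,(168.4,246.9),b,(191.0,203.8));print("clip",p.round(1),g)
m=orange(a[0]);ys,xs=np.nonzero(m)
# top of tab in scene: topmost
m=orange(b[0]);ys,xs=np.nonzero(m);print(ys.min(),xs[ys==ys.min()],ys.max(),xs[ys==ys.max()])
print("bottom on z=0",onz(b,(xs[ys==ys.max()].mean(),ys.max()),2).round(1))
w=cam("wrist");cv2.imwrite("pics/w0.png",w[0][...,::-1])
print("clip in wrist",proj(w,p),"boss",proj(w,[c[0],c[1],62]), w[2])
```

```text
[[ 620.8   23.1   10. ]
 [ 645.6  -70.4   10. ]
 [ 504.7 -106.6   10. ]
 [ 479.8  -15.3   10. ]]
ctr [562.70794949 -42.2753076   10.        ] lens 145.81182389194467 95.6684221889431 yaw 14.81127923148141 15.044941483670984
sc [478.5 -17.3  10. ]
sc [ 503.9 -109.4   10. ]
knobface top [ 585.7 -128.    62. ]
clip [479.9 186.8  31.3] 1.3965378193527926
193 [191] 213 [192]
bottom on z=0 [475.6 186.1   2. ]
clip in wrist [ 38.57351612 482.92437297] boss [-96.30890605 590.60592731] [139.12549923 638.26547987 383.44922587]
```

```bash
T='[387,-779,-70,0,0,-56.5]'; python3 -m handwheel '[[387,-779,-70,0,0,-56.5],[387,-779,-70,0,0,-56.5],[387,-779,-70,0,0,-56.5],[387,-779,-70,0,0,-56.5],[387,-779,-70,0,0,-56.5],[387,-779,-70,0,0,-56.5],[387,-779,-70,0,0,-56.5],[387,-779,-70,0,0,-56.5],[387,-779,-70,0,0,-56.5],[387,-779,-70,0,0,-56.5],[387,-779,-70,0,0,-56.5],[387,-779,-70,0,0,-56.5],[387,-779,-70,0,0,-56.5],[387,-779,-70,0,0,-56.5],[387,-779,-70,0,0,-56.5],[387,-779,-70,0,0,-56.5],[387,-779,-70,0,0,-56.5]]' -1
python3 - <<'E'
from h import *
w=cam("wrist");cv2.imwrite("pics/w1.png",w[0][...,::-1])
s=readout.read_state();print(s["t"],s["joint_positions"].round(2),w[2].round(1),w[3].round(3))
o=np.array([562.7,-42.3,0]);t=np.radians(14.9);xs=np.array([np.cos(t),np.sin(t),0]);ys=np.array([-xs[1],xs[0],0]);z=np.array([0,0,62])
for k in(-89,-49,55):print(k,proj(w,o+k*ys+z).round(1))
E
```

```text
t: 2.48
tool_pos: [594.3, -160.9, 334.8]
orientation: [0.608, 0.794, 0.0, -0.0]
force: [0.2, -0.1, -0.3]
grip_width: 0.5
finger_force: 0.0
2.525 [ 0.12  0.48  0.14  1.72 -0.08  0.95  0.55] [575.3 -92.2 313.9] [[ 0.966  0.249  0.068]
 [ 0.259 -0.932 -0.255]
 [-0.     0.264 -0.965]]
-89 [279.5 172.1]
-49 [279.6 114.7]
55 [280.  -60.8]
```

View pics/w1.png

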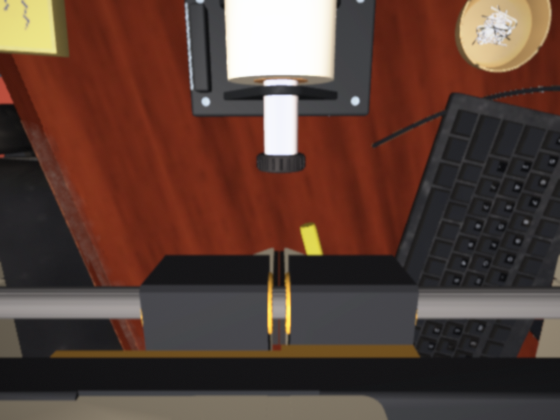

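```bash
python3 -m handwheel '[[0,0,-55,0,0,0],[0,0,-107,0,0,0],[0,0,-107,0,0,0],[-3.9,14.5,-107,0,0,0],[-5.1,19.3,-107,0,0,0],[-6.4,24.2,-107,0,0,0],[-7.7,29,-107,0,0,0],[-9,33.8,-107,0,0,0],[-10.3,38.6,-107,0,0,0],[-11.6,43.5,-107,0,0,0],[-12.9,48.3,-107,0,0,0],[-13.9,52.2,-107,0,0,0],[-13.9,52.2,-107,0,0,0]]'
python3 - <<'E'
from h import *
w=cam("wrist");cv2.imwrite("pics/w2.png",w[0][...,::-1])
E
```

```text
t: 4.15
tool_pos: [580.1, -109.9, 227.4]
orientation: [0.609, 0.793, -0.0, -0.001]
force: [2.1, -1.0, 0.5]
grip_width: -0.0
finger_force: 0.5
```

```bash
python3 -m handwheel '[[-0.5,2,0,0,0,0],[-1,4,0,0,0,0],[-1.6,6,0,0,0,0],[-2.1,8,0,0,0,0],[-2.6,10,0,0,0,0],[-2.6,10,0,0,0,0]]'; python3 -m handwheel '[[-0.5,2,0,0,0,0],[-0.8,3,0,0,0,0],[-0.8,3,0,0,0,0]]'
```

```text
t: 4.95
tool_pos: [577.5, -100.4, 227.6]
orientation: [0.609, 0.793, -0.0, -0.001]
force: [-0.0, -2.2, -0.4]
grip_width: 0.4
finger_force: 0.9
t: 5.32
tool_pos: [577.1, -99.6, 227.7]
orientation: [0.61, 0.792, -0.001, 0.001]
force: [0.4, -7.6, -3.2]
grip_width: 0.5
finger_force: 3.6
```

```bash
python3 -m handwheel '[[-0.5,2,0,0,0,0],[-0.5,2,0,0,0,0],[-0.5,2,0,0,0,0]]'; python3 -m handwheel '[[2.5,-10,0,0,0,0],[2.5,-10,60,0,0,0],[2.5,-10,130,0,0,0],[-25,50,190,0,0,0],[-40,110,190,0,0,0],[-50,160,190,0,0,0],[-50,160,190,0,0,0]]'
python3 - <<'E'
from h import *
w=cam("wrist");cv2.imwrite("pics/w3.png",w[0][...,::-1])
s=readout.read_state();print(s["t"],s["tool_pos"])
o=np.array([562.7,-42.3,0]);t=np.radians(14.9);xs=np.array([np.cos(t),np.sin(t),0]);ys=np.array([-xs[1],xs[0],0]);z=np.array([0,0,62])
for k in(31,55,62,74,75.5):print(k,proj(w,o+k*ys+z).round(1))
E
```

```text
t: 5.7
tool_pos: [576.9, -99.2, 227.8]
orientation: [0.611, 0.792, -0.001, 0.002]
force: [2.2, -10.8, -5.5]
grip_width: 0.5
finger_force: 5.5
t: 6.58
tool_pos: [525.3, 70.5, 418.9]
orientation: [0.606, 0.796, 0.002, -0.001]
force: [0.7, -1.3, -0.6]
grip_width: 0.4
finger_force: 0.0
6.625 [525.50551416  69.68449071 418.64894653]
31 [284.8 276.3]
55 [285.1 254.9]
62 [285.1 248.6]
74 [285.3 237.5]
75.5 [285.3 236.1]
```

View pics/w3.png

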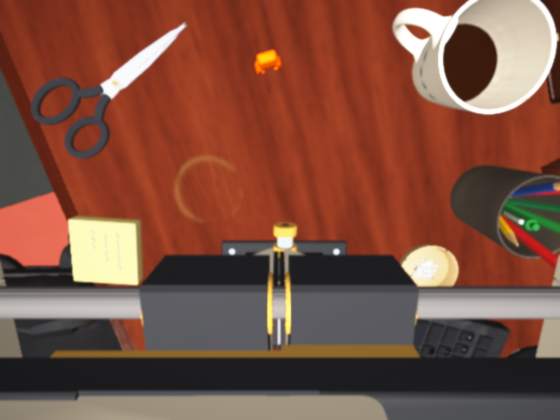

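The wrist view shows the clip at (267,62) with its tab roughly across the image. The brass collar is at (285,230) and the steel groove at about (285,243), so the spindle is home. I'll take closer looks at the groove, then the clip.

```bash
python3 -m handwheel '[[30,-87,-89,0,0,0],[30,-87,-89,0,0,0],[30,-87,-89,0,0,0],[30,-87,-89,0,0,0],[30,-87,-89,0,0,0]]' -0.1
python3 - <<'E'
from h import *
import pickle
w=cam("wrist");pickle.dump(w,open("g.pkl","wb"))
E
python3 -m handwheel '[[-65,163,0,0,0,0],[-65,163,0,0,0,0],[-65,163,0,0,0,0],[-65,163,0,0,0,0],[-65,163,0,0,0,0]]'
python3 - <<'E'
from h import *
import pickle
w=cam("wrist");pickle.dump(w,open("c.pkl","wb"));s=readout.read_state();print(s["t"],s["tool_pos"].round(1),s["orientation"].round(4))
g=pickle.load(open("g.pkl","rb"))
o=np.array([562.7,-42.3,0]);t=np.radians(14.9);xs=np.array([np.cos(t),np.sin(t),0]);ys=np.array([-xs[1],xs[0],0]);z=np.array([0,0,62])
q=proj(g,o+68*ys+z).astype(int);p=proj(w,[480,187,40]).astype(int);print(q,p)
cl=lambda im,c:im[max(c[1]-45,0):max(c[1]-45,0)+90,c[0]-60:c[0]+60]
I=np.hstack([cv2.resize(cl(a,c),(400,300),interpolation=cv2.INTER_CUBIC) for a,c in((g[0],q),(w[0],p))])
cv2.imwrite("pics/gc.png",I[...,::-1])
for k in(55,60,65,70,75,80):print(k,((proj(g,o+k*ys+z+[0,0,12])-[q[0]-60,max(q[1]-45,0)])*300/90).round(0))
E
```

```text
t: 7.25
tool_pos: [557.0, -21.8, 329.8]
orientation: [0.609, 0.793, 0.001, 0.0]
force: [0.0, 0.1, 0.8]
grip_width: 40.6
finger_force: 0.0
t: 7.92
tool_pos: [491.7, 140.6, 329.6]
orientation: [0.609, 0.793, 0.001, 0.001]
force: [-0.9, -1.1, 0.7]
grip_width: 41.3
finger_force: 0.0
7.975 [492.1 139.6 329.5] [6.097e-01 7.926e-01 5.000e-04 6.000e-04]
[279 154] [279 149]
55 [201. 222.]
60 [201. 197.]
65 [201. 172.]
70 [201. 147.]
75 [201. 122.]
80 [201.  96.]
```

View pics/gc.png

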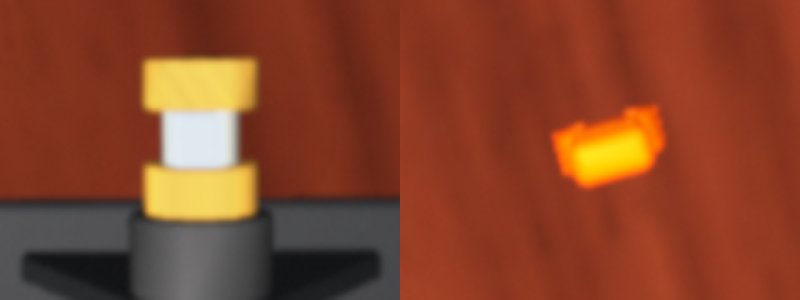

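Left: the groove (white-steel) lies at crop rows 110–165 between brass bands, which is roughly 72 mm along the stand's y. Right: the clip's bright tab top is centred at crop (212,148), with its long axis tilted about 15° up to the right.

Run:
```python
from h import *
import pickle
g=pickle.load(open("g.pkl","rb"));w=pickle.load(open("c.pkl","rb"))
h=cv2.cvtColor(w[0],cv2.COLOR_RGB2HSV)
roi=np.zeros(h.shape[:2],np.uint8);roi[100:200,220:340]=1
for lo in(19,21,23):
    m=cv2.inRange(h,(lo,170,200),(34,255,255))*roi
    c=cv2.findNonZero(m)
    if c is None: continue
    r=cv2.minAreaRect(c);bp=cv2.boxPoints(r)
    P=np.array([onz(w,q,58) for q in bp]);e1=P[1]-P[0];e2=P[2]-P[1]
    e=e1 if np.linalg.norm(e1)>np.linalg.norm(e2) else e2
    print(lo,len(c),np.array(r[0]).round(1),P.mean(0).round(1),np.linalg.norm(e1).round(1),np.linalg.norm(e2).round(1),"yaw",np.degrees(np.arctan2(e[1],e[0])).round(1))
m=(cv2.inRange(h,(4,170,190),(34,255,255))*roi);r=cv2.minAreaRect(cv2.findNonZero(m));print(r)
# groove edges by column profile
o=np.array([562.7,-42.3,0]);t=np.radians(14.9);xs=np.array([np.cos(t),np.sin(t),0]);ys=np.array([-xs[1],xs[0],0])
hs=cv2.cvtColor(g[0],cv2.COLOR_RGB2HSV)
for r_ in range(120,180): print(r_,hs[r_,276:283,1].mean().round(),hs[r_,276:283,2].mean().round(),end=" | ")
print()
for row in range(120,180,5):
  out=[]
  for zz in(62+8,62+12,62+15.5):
    P=onz(g,(279.3,row),zz)-o; out.append((round(P@ys,1),round(P@xs,1)))
  print(row,out)
```

```text
19 236 [281.7 150.1] [481.  188.6  58. ] 15.6 7.7 yaw 30.6
21 203 [281.6 150.1] [481.  188.6  58. ] 14.9 6.8 yaw 28.7
23 160 [281.6 150.1] [481.  188.6  58. ] 13.9 5.8 yaw 28.8
((281.81121826171875, 147.91702270507812), (20.355348587036133, 33.04523468017578), 75.0685806274414)
120 199.0 103.0 | 121 199.0 104.0 | 122 198.0 104.0 | 123 198.0 104.0 | 124 197.0 102.0 | 125 188.0 109.0 | 126 179.0 155.0 | 127 171.0 216.0 | 128 161.0 240.0 | 129 156.0 244.0 | 130 155.0 245.0 | 131 155.0 245.0 | 132 155.0 245.0 | 133 155.0 245.0 | 134 155.0 245.0 | 135 155.0 245.0 | 136 155.0 245.0 | 137 155.0 245.0 | 138 155.0 244.0 | 139 155.0 244.0 | 140 151.0 244.0 | 141 120.0 239.0 | 142 53.0 229.0 | 143 6.0 225.0 | 144 16.0 237.0 | 145 17.0 240.0 | 146 17.0 240.0 | 147 17.0 240.0 | 148 17.0 240.0 | 149 17.0 240.0 | 150 17.0 240.0 | 151 17.0 240.0 | 152 17.0 240.0 | 153 17.0 240.0 | 154 17.0 240.0 | 155 16.0 240.0 | 156 17.0 240.0 | 157 17.0 239.0 | 158 12.0 229.0 | 159 38.0 217.0 | 160 119.0 232.0 | 161 152.0 242.0 | 162 154.0 245.0 | 163 154.0 246.0 | 164 154.0 246.0 | 165 154.0 246.0 | 166 154.0 24
[... 925 characters left out ...]
1))]
150 [(np.float64(71.7), np.float64(0.1)), (np.float64(72.1), np.float64(0.1)), (np.float64(72.4), np.float64(0.1))]
155 [(np.float64(68.4), np.float64(0.1)), (np.float64(68.8), np.float64(0.1)), (np.float64(69.1), np.float64(0.1))]
160 [(np.float64(65.0), np.float64(0.1)), (np.float64(65.4), np.float64(0.1)), (np.float64(65.8), np.float64(0.1))]
165 [(np.float64(61.6), np.float64(0.1)), (np.float64(62.1), np.float64(0.1)), (np.float64(62.6), np.float64(0.1))]
170 [(np.float64(58.2), np.float64(0.1)), (np.float64(58.7), np.float64(0.1)), (np.float64(59.2), np.float64(0.1))]
175 [(np.float64(54.7), np.float64(0.1)), (np.float64(55.3), np.float64(0.1)), (np.float64(55.9), np.float64(0.1))]
```

```bash
python3 -m handwheel '[[-10.6,48.4,0,0,0,10],[-10.6,48.4,-20,0,0,14.5],[-10.6,48.4,-60,0,0,14.5],[-10.6,48.4,-90,0,0,14.5],[-10.6,48.4,-110,0,0,14.5],[-10.6,48.4,-119.7,0,0,14.5],[-10.6,48.4,-119.7,0,0,14.5],[-10.6,48.4,-119.7,0,0,14.5]]'
python3 - <<'E'
from h import *
w=cam("wrist");cv2.imwrite("pics/w5.png",w[0][150:300,180:380,::-1].repeat(3,0).repeat(3,1))
E
```

```text
t: 8.98
tool_pos: [481.7, 188.5, 209.9]
orientation: [0.505, 0.863, 0.001, 0.0]
force: [-0.1, -0.5, 0.1]
grip_width: 41.7
finger_force: 0.0
```

View pics/w5.png

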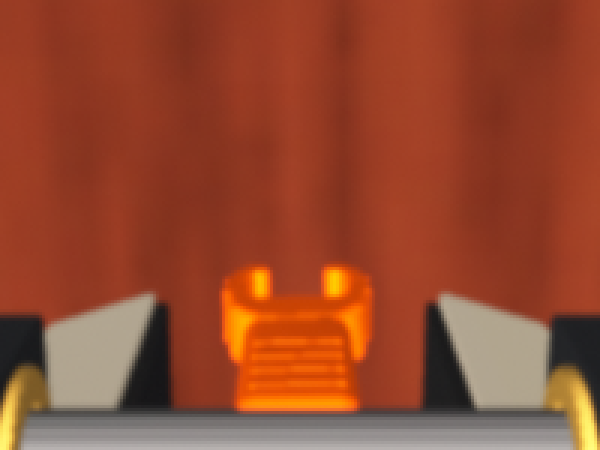

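The clip stands centred and square between the fingers, at crop (297,330) with fingers at 150 and 440. Gripping and lifting.

```bash
python3 -m handwheel '[[0,0,0,0,0,0],[0,0,0,0,0,0],[0,0,0,0,0,0],[0,0,0,0,0,0],[0,0,0,0,0,0],[0,0,0,0,0,0]]' -1; python3 -m handwheel '[[0,0,20,0,0,0],[0,0,60,0,0,0],[0,0,90,0,0,0],[0,0,90,0,0,0]]'
```

```text
t: 9.78
tool_pos: [481.1, 188.7, 209.2]
orientation: [0.505, 0.863, 0.0, 0.0]
force: [0.1, 0.1, 2.4]
grip_width: 17.7
finger_force: 30.0
t: 10.28
tool_pos: [481.9, 189.0, 301.1]
orientation: [0.505, 0.863, 0.002, 0.001]
force: [-0.5, 0.3, -0.3]
grip_width: 17.5
finger_force: 30.0
```

```bash
python3 -m handwheel '[[63.3,-161.8,0,0,0,-14.5],[63.3,-161.8,0,0,0,-14.5],[63.3,-161.8,0,0,0,-14.5],[63.3,-161.8,0,0,0,-14.5],[63.3,-161.8,-5,0,0,-14.5],[63.3,-161.8,-10,0,0,-14.5],[63.3,-161.8,-14,0,0,-14.5],[63.3,-161.8,-14,0,0,-14.5],[63.3,-161.8,-14,0,0,-14.5]]'
python3 - <<'E'
from h import *
w=cam("wrist");cv2.imwrite("pics/w6.png",w[0][150:300,180:380,::-1].repeat(3,0).repeat(3,1))
E
```

```text
t: 11.4
tool_pos: [544.3, 27.2, 285.1]
orientation: [0.609, 0.793, 0.0, 0.0]
force: [0.3, 0.1, -1.2]
grip_width: 17.5
finger_force: 30.0
```

View pics/w6.png

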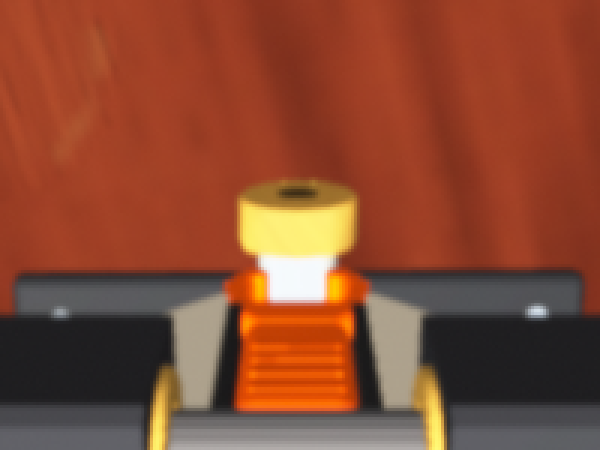

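The clip is centred over the spindle (crop x≈298 against brass 298), jaws just above the groove. Feeling down gently.

```bash
python3 -m handwheel '[[0,0,-1,0,0,0],[0,0,-2,0,0,0],[0,0,-3,0,0,0],[0,0,-4,0,0,0],[0,0,-4.5,0,0,0],[0,0,-4.5,0,0,0]]'; python3 -m handwheel '[[0,0,-0.5,0,0,0],[0,0,-1,0,0,0],[0,0,-1,0,0,0]]'; python3 -m handwheel '[[0,0,-0.5,0,0,0],[0,0,-1,0,0,0],[0,0,-1,0,0,0]]'
```

```text
t: 12.2
tool_pos: [544.3, 26.8, 280.5]
orientation: [0.61, 0.793, -0.0, -0.0]
force: [-0.1, 0.8, 1.0]
grip_width: 17.6
finger_force: 30.0
t: 12.58
tool_pos: [544.3, 26.8, 279.5]
orientation: [0.609, 0.793, -0.0, -0.0]
force: [0.2, -0.8, 0.0]
grip_width: 17.2
finger_force: 30.0
t: 12.95
tool_pos: [544.3, 26.8, 278.5]
orientation: [0.61, 0.793, -0.0, -0.0]
force: [-0.0, 0.5, 0.1]
grip_width: 17.7
finger_force: 30.0
```

```bash
python3 -m handwheel '[[0,0,-0.5,0,0,0],[0,0,-1,0,0,0],[0,0,-1,0,0,0]]'; python3 -m handwheel '[[0,0,-0.5,0,0,0],[0,0,-1,0,0,0],[0,0,-1,0,0,0]]';  python3 -m handwheel '[[0,0,-0.5,0,0,0],[0,0,-1,0,0,0],[0,0,-1,0,0,0]]'
```

```text
t: 13.32
tool_pos: [544.3, 26.8, 277.5]
orientation: [0.61, 0.793, -0.0, -0.0]
force: [0.2, -0.7, -0.7]
grip_width: 17.9
finger_force: 30.0
t: 13.7
tool_pos: [544.3, 26.8, 276.5]
orientation: [0.61, 0.793, -0.0, -0.0]
force: [0.1, 0.4, -0.3]
grip_width: 17.8
finger_force: 30.0
t: 14.08
tool_pos: [544.4, 26.9, 275.7]
orientation: [0.609, 0.793, 0.0, 0.0]
force: [0.3, 0.1, 0.6]
grip_width: 17.6
finger_force: 30.0
```

Below brass height with no force, so the jaws are in the groove. Continuing lightly.

```bash
python3 -m handwheel '[[0,0,-0.5,0,0,0],[0,0,-1,0,0,0],[0,0,-1,0,0,0]]'; python3 -m handwheel '[[0,0,-0.5,0,0,0],[0,0,-1,0,0,0],[0,0,-1,0,0,0]]';  python3 -m handwheel '[[0,0,-0.5,0,0,0],[0,0,-1,0,0,0],[0,0,-1,0,0,0]]'
```

```text
t: 14.45
tool_pos: [544.5, 26.8, 274.8]
orientation: [0.61, 0.793, 0.0, 0.0]
force: [-0.6, -0.4, 3.1]
grip_width: 17.3
finger_force: 30.0
t: 14.82
tool_pos: [544.5, 26.8, 273.8]
orientation: [0.61, 0.793, 0.0, 0.0]
force: [0.4, -0.2, 5.4]
grip_width: 17.7
finger_force: 30.0
t: 15.2
tool_pos: [544.6, 26.8, 273.0]
orientation: [0.61, 0.793, 0.0, 0.0]
force: [0.1, -0.5, 5.9]
grip_width: 17.8
finger_force: 30.0
```

```bash
python3 -m handwheel '[[0,0,-0.5,0,0,0],[0,0,-1,0,0,0],[0,0,-1.5,0,0,0],[0,0,-1.5,0,0,0]]'; python3 -m handwheel '[[0,0,-0.5,0,0,0],[0,0,-1,0,0,0],[0,0,-1.5,0,0,0],[0,0,-1.5,0,0,0]]';  python3 -m handwheel '[[0,0,-0.5,0,0,0],[0,0,-1,0,0,0],[0,0,-1.5,0,0,0],[0,0,-1.5,0,0,0]]'
```

```text
t: 15.7
tool_pos: [544.5, 26.8, 271.3]
orientation: [0.61, 0.793, 0.0, 0.0]
force: [0.9, -0.1, 5.1]
grip_width: 17.7
finger_force: 30.0
t: 16.2
tool_pos: [544.4, 26.9, 269.4]
orientation: [0.609, 0.793, 0.0, 0.0]
force: [0.2, 0.7, 2.1]
grip_width: 17.9
finger_force: 30.0
t: 16.7
tool_pos: [544.2, 26.8, 267.6]
orientation: [0.61, 0.793, -0.0, -0.0]
force: [2.1, 0.2, -1.8]
grip_width: 17.5
finger_force: 30.0
```

```bash
python3 -m handwheel '[[0,0,-1,0,0,0],[0,0,-2,0,0,0],[0,0,-3,0,0,0],[0,0,-3,0,0,0]]'; python3 -m handwheel '[[0,0,-1,0,0,0],[0,0,-2,0,0,0],[0,0,-2,0,0,0]]';  python3 -m handwheel '[[0,0,-0.5,0,0,0],[0,0,-1,0,0,0],[0,0,-1,0,0,0]]'
```

```text
t: 17.2
tool_pos: [544.1, 26.9, 264.6]
orientation: [0.609, 0.793, -0.0, -0.0]
force: [3.6, -0.3, -5.6]
grip_width: 17.9
finger_force: 30.0
t: 17.58
tool_pos: [544.2, 26.8, 262.9]
orientation: [0.609, 0.793, -0.0, -0.0]
force: [1.7, 0.7, -4.6]
grip_width: 17.5
finger_force: 30.0
t: 17.95
tool_pos: [544.3, 26.8, 262.2]
orientation: [0.61, 0.793, 0.0, 0.0]
force: [0.3, 0.9, -1.5]
grip_width: 17.7
finger_force: 30.0
```

Past the snap, and the force is heading back up to zero. A touch further to seat it.

```bash
python3 -m handwheel '[[0,0,-0.5,0,0,0],[0,0,-1,0,0,0],[0,0,-1,0,0,0],[0,0,-1,0,0,0]]'; python3 -m handwheel '[[0,0,-0.5,0,0,0],[0,0,-0.5,0,0,0],[0,0,-0.5,0,0,0]]'
```

```text
t: 18.45
tool_pos: [544.4, 26.8, 261.7]
orientation: [0.61, 0.793, 0.0, 0.0]
force: [-1.2, 1.2, 6.0]
grip_width: 17.5
finger_force: 30.0
t: 18.82
tool_pos: [544.5, 26.8, 261.5]
orientation: [0.61, 0.793, 0.0, 0.0]
force: [-1.0, 0.8, 9.1]
grip_width: 17.9
finger_force: 30.0
```

It has bottomed out firmly at the expected height (TCP≈262). Releasing and retreating.

```bash
python3 -m handwheel '[[0,0,0.5,0,0,0],[0,0,1,0,0,0],[0,0,1,0,0,0],[0,0,1,0,0,0]]' -0.1;  python3 -m handwheel '[[0,0,10,0,0,0],[0,0,50,0,0,0],[0,-20,100,0,0,0],[0,-45,120,0,0,0],[0,-45,120,0,0,0],[0,-45,120,0,0,0]]'
python3 - <<'E'
from h import *
w=cam("wrist");b=cam("scene")
I=np.hstack([cv2.resize(w[0][60:255,160:400],(400,325)),cv2.resize(b[0][180:270,230:340],(400,325),interpolation=cv2.INTER_CUBIC)])
cv2.imwrite("pics/end.png",I[...,::-1])
o=np.array([562.7,-42.3,0]);t=np.radians(14.9);ys=np.array([-np.sin(t),np.cos(t),0])
p=proj(w,o+71.5*ys+[0,0,111])
m=orange(w[0]);y,x=np.nonzero(m);print(p,x.min(),x.max(),y.min(),y.max(),"expected tab top in crop",(p-[160,60])*400/240)
E
```

```text
t: 19.32
tool_pos: [544.2, 26.8, 261.3]
orientation: [0.61, 0.793, -0.0, -0.0]
force: [0.6, -0.0, -1.1]
grip_width: 40.9
finger_force: 0.0
t: 20.08
tool_pos: [543.9, -17.4, 381.0]
orientation: [0.609, 0.793, -0.0, -0.001]
force: [-0.8, 0.1, 0.5]
grip_width: 41.3
finger_force: 0.0
[296.35282859 160.21251704] 278 308 148 167 expected tab top in crop [227.25471431 167.02086173]
```

View pics/end.png

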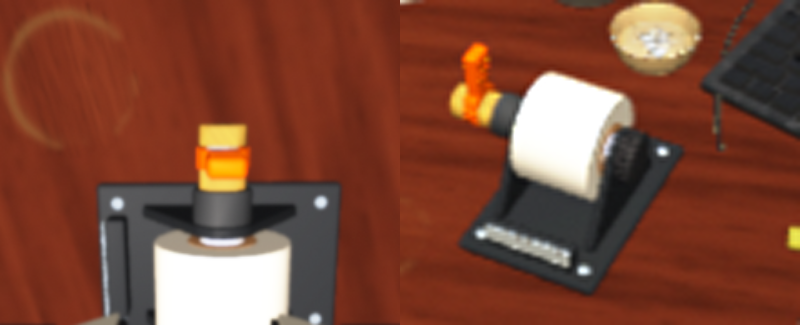

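The clip stands upright in the groove (left crop (224,162), right (478,85)), the knob is against the cheek, and the gripper is clear.

```bash
python3 -c "
from workcell import robot; print(robot.job_done())"
```

```text
the job is handed in; nothing more can be done
None
```

The job is handed in: the spindle is home, the clip is snapped into the groove and released with a peak push of about 9 N, and the mug, stapler and highlighter were never contacted; the hand-in returned no verdict.

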